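# Feed a bead box home along the back rail under the display shelf

### The arm

A 6-joint arm with a two-finger parallel gripper is mounted at the origin on the work surface. World frame = base frame: x ahead of the robot, y to its left, z up, the work surface at z = 0. Lengths are in m, angles in rad, forces in N, time in s.
With the tool pointing down it reaches from about 0.275 to 0.825 m from the base axis. Payload 4.9 kg.
Tool frame: the origin (TCP) lies midway between the tips of the shut fingers; the grasp point (between the pads) lies 19 mm behind it (bot.grip_depth is the distance from the TCP to the grasp point, in m); z points along the fingers, y is the line along which they close (so a half turn about z gives the same grasp; the last joint's range is limited). The gripper opens to 85 mm and grips with 20 to 120 N. Pads are 22 mm wide; open, the fingers measure 114 mm over their backs; the gripper's body (76 mm by 85 mm) begins 54 mm behind the grasp point. The pads swing forward as they close: fully open they stand 13 mm farther back than shut.
Start: joints at [1.122, 0.326, -0.193, 1.052, 0, 1.437], TCP at [0.17, 0.523, 0.194] pointing down, gripper open.
Joint ranges: [-2.65, 2.65], [-0.97, 1.79], [-1.3, 1.35], [-1.93, 2.1], [-1.47, 1.37], [-3.14, 3.14]. Speed limits (rad/s): [2.57, 2.57, 3.14, 3.14, 3.14, 3.14].

### API

Orientations are given as a unit quaternion [w, x, y, z].
In Python, from cell import bot gives the robot as it stands. Calls block until the motion is done:
- bot.move_pose(position, orientation): joint-space move of the TCP to a pose.
- bot.move_linear(position, speed=0.15, rotation=None, until_force=None): straight line of the TCP; rotation=None keeps the orientation; speed is the mean speed in m/s. With until_force (N) it stops when the force on the tool has changed by that much, and returns True; else False.
- bot.goto_joints(angles): joint-space move.
- bot.set_gripper(opening, grasp_force=None): opening from 0.0 (shut) to 1.0 (fully open); grasp_force is the grip in N (None keeps the last); returns when the fingers have stopped.
- bot.wait(seconds).
- bot.solve_ik(position, orientation): joint angles nearest the present ones, or None.
- bot.camera(name): name is "side" or "top" or "wrist"; returns the picture (384x512x3 uint8, red, green, blue); there is no depth.
- bot.calibration(name): a dict with "mtx" (3x3 intrinsics, pixels), "extrinsics" (4x4, takes a point from world to camera coordinates); the wrist camera has in their place "hand_eye" (4x4, takes a point from camera to tool coordinates, whose origin is the TCP and whose axes are the flange's). Camera axes: x right, y down, z forward; pixel columns grow to the right and rows downward; lengths in m; the calibration is good to about 2 mm. A picture is of the moment at which its call begins: read the wrist's pose just before it. calibration takes no time and is no camera call.
A pose or a line that the arm cannot do raises bot.PlanningError and nothing moves.
- bot.close_job(): hands the job in; it is judged then, once.
Trained networks look in the newest picture that a camera, given by its name, has taken for a name from the list of things; names that differ only in an ending like _2 or _b are one class to them, and where a whole thing is asked for, a point or a joint stands for the part that bears it (a point fixed in the world has none). Each returns a list of dicts, best first, with "confidence" (0 to 1); they miss things now and then, are a little off and sometimes report something else, mostly with a low value. They report only what shows in the picture. A call takes as long as a camera call. They do not tell look-alikes from the thing itself.
- bot.search_frame(camera, thing): "bbox" ([left, top, width, height] in pixels, round what is visible of it).
Readings, each from a call of its own:
- bot.read_clock(): time.
- bot.read_joint_positions(): joint angles.
- bot.read_joint_vel(): joint speeds.
- bot.read_joint_efforts(): joint torques, N m.
- bot.read_position(): TCP position.
- bot.read_tool_rot(): TCP orientation.
- bot.read_ft_force(): force on the tool from outside, world axes, zero at the start.
- bot.read_moment(): the same for the moment, N m.
- bot.read_gripper_width(): opening from 0.0 (shut) to 1.0 (fully open).
- bot.read_finger_force(): force on a finger pad.
Only numpy, scipy, OpenCV 4.12 (cv2) and the standard library are available. Lean on these libraries where they do the work, as an engineer would, in place of code of your own. Each camera call takes 0.05 s, during which the arm holds its last target. There are 200 camera calls.

### The job

Restock the back row: gently set the box of red beads on the open end of the two-tier stand's deck, against the back rail. Then, holding the push stick sloping down with its notch over the box's rear top edge, feed the box along the rail - kept against it all the way, fingers off the box - until it sits square and close against the green box, without shoving the row. Lay the stick back on its green mat and disturb nothing else.

Things in the scene. Friction and masses are not known exactly. Their poses are not given: they have to be found in the camera images.
- stand: Fixed two-tier wooden display stand, 430 mm long along its own y, open end at +y, at yaw 0 its axes are the world's. Origin: centre of its underside on the table. Deck top 12 mm above the table, local x -55 to +45 mm, no front wall. End walls: inner faces at local y = +205 and -205 mm, tops 24 mm above the deck, 10 mm thick. The box is fed towards local -y.
- rail (a point): Middle of the top of the stand's back rail (the fence), at its inner face: stand local (45, 0, 42) mm. The rail runs the whole length along the stand's y, 15 mm thick, top 30 mm above the deck; the boxes stand on its near (-x) side.
- shelf_edge (a point): Middle of the open-end edge of the clear acrylic shelf, at its underside: stand local (21, 10, 129) mm. The shelf covers local x -35 to +77, y +10 to -215 mm, top 135 mm above the table; two cross brackets under it (y = -12, -200) reach down to 121 mm; two rear uprights (x = 69 mm, 183 mm tall); a yellow box on its -y end, top 169 mm.
- bay (a point): Point on the deck's open end, stand local (15, 125, 12) mm, where the red box's underside centre goes when it is first set down touching the rail (open above; anywhere from local y = +95 to +150 mm will do).
- home (a point): Point on the deck, stand local (15, -54, 12) mm: where the red box's underside centre is when it is home, touching the rail and the green box.
- box_red: Closed bead box with clear lid and RED beads, 60 x 60 mm square, 44 mm high, flat-sided, about 0.2 kg. Origin: centre of its underside; z up, x and y along its sides. Starts on the table in front of the stand, in any one of three places shared with the black and white boxes. Which of its four sides faces the rail does not matter.
- row_a: Loose bead box like the others, GREEN beads, 60 x 60 x 44 mm, the last of the row on the deck: it stands against the back rail under the shelf, at about local y = -114 mm of the stand; the red box goes next to it. Origin: centre of its underside.
- row_b: Loose bead box, AMBER beads, 60 x 60 x 44 mm, on the deck between the green box (1 mm gap) and the end wall (1 mm gap). Origin: centre of its underside.
- box_black: Loose bead box with BLACK beads, 60 x 60 x 44 mm, on the table; leave alone. Origin: centre of its underside.
- box_pearl: Loose bead box with WHITE beads, 60 x 60 x 44 mm, on the table; leave alone. Origin: centre of its underside.
- stick: Wooden push stick, red handle, 0.14 kg, lying level on its lower edge on the mat, so either the grasp on it or the gripper at work must lean about 30 degrees. Bar 230 mm long (local x -115 to +115), 22 mm thick (y), 36 mm tall (z). Origin: middle of the bar's underside; x points to the nose, z up as it lies. Handle: local x -105 to -15 mm.
- notch (a point): Inner corner of the bird's-mouth at the stick's nose, stick local (115, 0, 33) mm; goes onto the box's rear top edge (farthest from the green box). Cut for x pointing 30 degrees below level: then the face below the corner is upright, 30 mm high, and the lip above it is level, 10 mm thick, reaching 18 mm forward. Nose ends at local x = 131 mm.
- mat: Green felt mat, fixed on the table, 290 x 80 x 3 mm (long side along its x). Origin: centre of its underside. The stick belongs on it.
- polish_jar: Amber jar with brass cap, 52 mm wide, 75 mm tall, loose on the right of the table; leave alone. Origin: centre of its underside.
- tea_cup: Blue tea cup, 72 mm wide, 55 mm tall, loose on the right of the table; leave alone. Origin: centre of its underside.
- caliper: Steel caliper, 150 mm long, lying loose on the right of the table; leave alone. Origin: middle of its underside.
There are look-alikes about, which are no part of the job. Leave any pink or purple look-alike of the box_red alone.

How it is judged:
On the way, in this order (a step that is already met when the one before it is completed fails the run):
1. the red box stands upright on the open end of the deck, within 10 mm of the back rail, let go (x of box_red in the frame of stand between 0.005 and 0.02 m and y of box_red in the frame of stand between 0.09 and 0.155 m and z of box_red in the frame of stand below 0.016 m and angle between box_red's own z axis and vertical below 0.08 rad and contact force between the fingers and box_red below 0.1 N and linear speed of box_red below 0.02 m/s), for 0.2 s.
2. the push stick, sloping down 20 to 50 degrees with its notch at the height of the box's lid, pushes the box along the rail (y of box_red in the frame of stand between -0.045 and 0.06 m and x of box_red in the frame of stand above 0.009 m and contact force between the fingers and box_red below 0.1 N and contact force between stick and box_red above 0.1 N and angle between stick's own x axis and vertical between 1.92 and 2.45 rad and z of notch in the frame of stand between 0.046 and 0.072 m), for 0.1 s.
At the end, for the whole second after the job is handed in: Red box upright on the deck, within 5 mm of the green box and of the rail, square within 4.5 deg; green and amber boxes within 8 mm of their starts; stick level on the mat, its middle within 60 mm along and 40 mm across of the mat's, along it within 20 deg; all at rest, let go (y of box_red in the frame of stand below -0.049 m and x of box_red in the frame of stand above 0.01 m and z of box_red in the frame of stand between 0.006 and 0.016 m and (angle between the x axis of box_red and the x axis of stand, either way round below 0.08 rad or angle between the x axis of box_red and the y axis of stand, either way round below 0.08 rad) and angle between box_red's own z axis and vertical below 0.06 rad and linear speed of each of box_red, stick below 0.01 m/s and distance of each of row_a, row_b from where it was at the start of the episode below 0.008 m and x of stick in the frame of mat between -0.06 and 0.06 m and y of stick in the frame of mat between -0.04 and 0.04 m and angle between the x axis of stick and the x axis of mat, either way round below 0.35 rad and angle between stick's own x axis and vertical between 1.5 and 1.64 rad and height (world z) of stick below 0.03 m); the robot touches nothing.
It fails at once if the fingers touch the red box once it has left the open end (centre past local y = +60 mm of the stand) (y of box_red in the frame of stand below 0.06 m and x of box_red in the frame of stand above -0.02 m and z of box_red in the frame of stand between 0 and 0.03 m and contact force between the fingers and box_red above 0.3 N).
It fails at once if the box strays more than 7 mm from the back rail while it is fed (y of box_red in the frame of stand between -0.1 and 0.07 m and x of box_red in the frame of stand between -0.05 and 0.008 m and z of box_red in the frame of stand between 0.006 and 0.03 m).
It fails at once if the red box is dropped (falls freely for more than about 12 mm) or tipped over ((contact force between the fingers and box_red below 0.1 N and linear speed of box_red above 0.5 m/s) or angle between box_red's own z axis and vertical above 0.5 rad).
It fails at once if the green or amber box of the row is shoved more than 10 mm (distance of any of row_a, row_b from where it was at the start of the episode above 0.01 m).
It fails at once if a bystander is moved more than 25 mm (distance of any of box_black, box_pearl, polish_jar, tea_cup, caliper from where it was at the start of the episode above 0.025 m).
It also fails if it takes over 59 s, if anything falls off the work surface, if the arm or the gripper's body presses on something with over 40 N, if the wrist force passes 120 N, or if a joint passes its speed limit or range.

## Working session

There is one attempt and no reset: what is moved stays moved. The work goes in short steps, each a Python script; the robot and the scene stay as the last script left them, time stands still between calls to the robot, and variables do not carry over. Pictures are saved under pics/ and viewed, at most 10 in all, crops included, and the job is handed in when it is done.

```bash
ls; mkdir -p pics
python3 - <<'E'
from cell import bot
import cv2,numpy as np
for c in ("top","side"):
    im=bot.camera(c); cv2.imwrite(f"pics/{c}0.png",cv2.resize(im[:,:,::-1],(800,600),interpolation=cv2.INTER_CUBIC))
    np.save(f"pics/{c}0.npy",im)
    k=bot.calibration(c); print(c,k["mtx"].round(1).tolist(),k["extrinsics"].round(4).tolist())
    for t in ("box_red","stick","notch","mat","stand","row_a","shelf_edge","rail"):
        try: print(t,[(d["bbox"],round(d["confidence"],2)) for d in bot.search_frame(c,t)][:7])
        except Exception as e: print(t,e)
print(bot.calibration("wrist"))
print(bot.read_position(),bot.read_tool_rot(),bot.read_clock())
E
```

```text
pics
top [[442.3, 0.0, 255.8], [0.0, 442.3, 196.2], [0.0, 0.0, 1.0]] [[-0.002, -1.0, 0.0086, -0.0951], [-0.9863, 0.0006, -0.165, 0.4587], [0.165, -0.0088, -0.9863, 1.116], [0.0, 0.0, 0.0, 1.0]]
box_red [([314.6, 239.9, 22.2, 26.0], 0.89), ([256.3, 236.4, 23.7, 25.5], 0.86), ([252.9, 194.4, 21.6, 27.4], 0.78), ([372.6, 177.3, 52.1, 41.2], 0.44)]
stick [([58.5, 212.1, 100.5, 15.6], 0.79)]
notch [([57.6, 212.4, 103.1, 14.5], 0.88)]
mat [([53.2, 200.6, 109.6, 33.5], 0.9)]
stand [([135.9, 100.1, 166.7, 74.5], 0.83), ([372.5, 177.6, 53.2, 40.8], 0.63)]
row_a [([270.7, 156.2, 25.2, 3.8], 0.62), ([53.8, 201.1, 106.4, 35.6], 0.59), ([252.2, 155.0, 19.7, 3.0], 0.5), ([358.0, 231.3, 30.1, 30.2], 0.29)]
shelf_edge [([136.6, 97.6, 168.3, 78.5], 0.57)]
rail [([138.3, 100.5, 168.4, 73.4], 0.58)]
side [[461.6, 0.0, 249.8], [0.0, 461.6, 195.9], [0.0, 0.0, 1.0]] [[0.4057, -0.914, -0.0052, -0.2727], [-0.7152, -0.3139, -0.6244, 0.3456], [0.5691, 0.2571, -0.7811, 1.2809], [0.0, 0.0, 0.0, 1.0]]
box_red [([239.0, 203.0, 23.2, 25.6], 0.74), ([279.4, 173.4, 20.6, 24.3], 0.66), ([231.3, 227.6, 23.0, 28.7], 0.
[... 478 characters left out ...]
.7)]
rail [([109.5, 168.1, 60.3, 30.8], 0.73), ([177.5, 127.1, 131.1, 79.5], 0.7)]
{'mtx': array([[270.41916392,   0.        , 253.1769164 ],
       [  0.        , 270.41916392, 189.93309731],
       [  0.        ,   0.        ,   1.        ]]), 'hand_eye': array([[ 1.29734039e-03, -9.46799812e-01, -3.21820498e-01,
         8.45687960e-02],
       [ 9.99999087e-01,  1.34988289e-03,  5.98791569e-05,
        -1.76133509e-04],
       [ 3.77726409e-04, -3.21820282e-01,  9.46800699e-01,
        -1.80225225e-01],
       [ 0.00000000e+00,  0.00000000e+00,  0.00000000e+00,
         1.00000000e+00]])}
[0.17030581 0.52296804 0.19449987] [5.40767567e-06 1.56773561e-01 9.87634573e-01 1.17924606e-07] 0.9
```

View pics/top0.png

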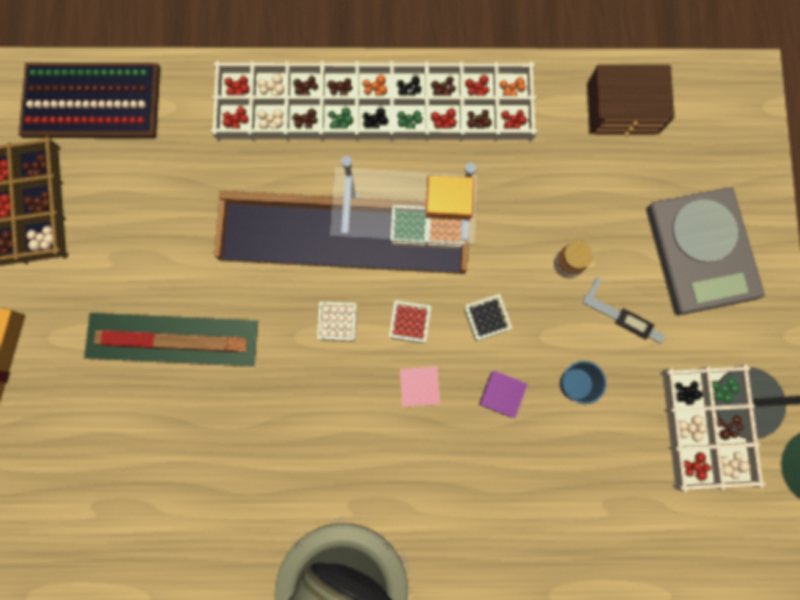

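View pics/side0.png

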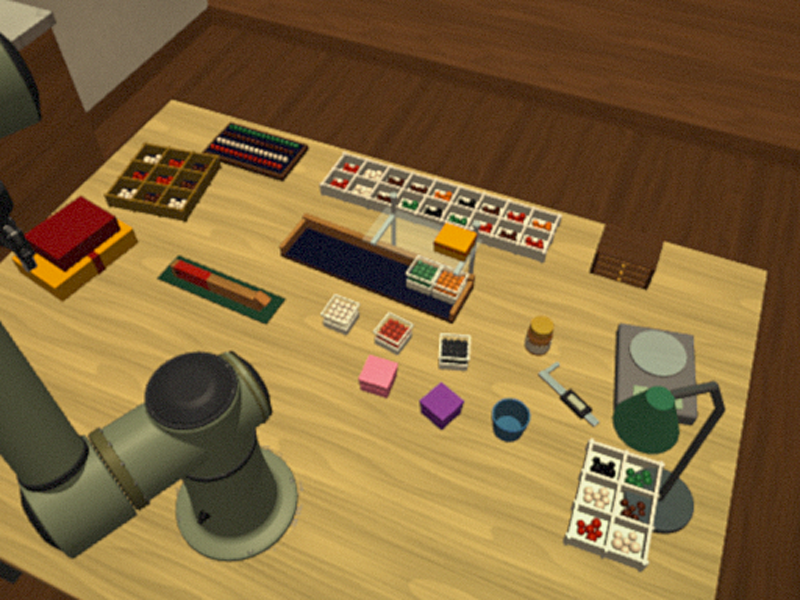

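Top view (800×600 px): the candidates for the red box are red (410,321), white (337,321), black (488,317), solid pink (420,386) and solid purple (503,394). The one with red beads under a clear lid, in the front row at (410,321), fits. The stand spans (217..475, 192..272) with its open end on the left. The stick on its mat is at (170,340), nose to the right.

```bash
cat > h.py <<'E'
import numpy as np, cv2
from cell import bot
from scipy.spatial.transform import Rotation as R
def q(r): return np.roll(r.as_quat(),1)      # wxyz
def rot(w): return R.from_quat(np.roll(np.asarray(w),-1))
def cam(name, pose=None):
    k=bot.calibration(name); K=k["mtx"]
    if "extrinsics" in k: return K,k["extrinsics"]
    p,o=pose; T=np.eye(4); T[:3,:3]=rot(o).as_matrix(); T[:3,3]=p
    return K,np.linalg.inv(T@k["hand_eye"])
def ray(K,E,uv,z):
    d=np.linalg.inv(K)@[uv[0],uv[1],1]; Rm=E[:3,:3]; c=-Rm.T@E[:3,3]; d=Rm.T@d
    return c+d*(z-c[2])/d[2]
def proj(K,E,P):
    X=np.atleast_2d(P)@E[:3,:3].T+E[:3,3]; u=X@K.T; return u[:,:2]/u[:,2:]
def tool(approach, close):   # tool z=approach, y=closing line
    z=np.array(approach,float); z/=np.linalg.norm(z); y=np.array(close,float); y-=z*(y@z); y/=np.linalg.norm(y)
    return R.from_matrix(np.c_[np.cross(y,z),y,z])
E
python3 - <<'E'
from h import *
K,E=cam("top"); s=.64
for n,uv,z in [("red",(410,321),.044),("white",(337,321),.044),("stickTail",(97,339),.039),("stickNose",(246,344),.039),("matTL",(90,314),.003),("matTR",(258,321),.003),("matBR",(256,365),.003),("matBL",(85,358),.003),("standFL",(217,257),.0),("standFR",(466,272),0),("standBLtop",(220,192),.042),("green",(409,224),.056)]:
    print(n,ray(K,E,np.array(uv)*s,z).round(4))
for y in (.1,.0,.2):
  for c in ([0,1,0],[0,-1,0]):
    print(y,c,bot.solve_ik([.42,y,.26],q(tool([0,0,-1],c))))
E
```

```text
red [ 0.4335 -0.1128  0.044 ]
white [0.4336 0.008  0.044 ]
stickTail [0.4046 0.4039 0.039 ]
stickNose [0.3961 0.1581 0.039 ]
matTL [0.452  0.4343 0.003 ]
matTR [0.4397 0.1467 0.003 ]
matBR [0.3643 0.1477 0.003 ]
matBL [0.3766 0.4374 0.003 ]
standFL [0.553  0.2222 0.    ]
standFR [ 0.5262 -0.2119  0.    ]
standBLtop [0.6568 0.2109 0.042 ]
green [ 0.5963 -0.1116  0.056 ]
0.1 [0, 1, 0] [ 0.0624338   0.06441131 -0.35228968  1.15409534  0.          0.0624338 ]
0.1 [0, -1, 0] [ 0.0624338   0.06441131 -0.35228968  1.15409534  0.         -3.07915885]
0.0 [0, 1, 0] [-0.1761476   0.04149019 -0.37680039  1.15250575  0.         -0.1761476 ]
0.0 [0, -1, 0] [-0.1761476   0.04149019 -0.37680039  1.15250575  0.          2.96544505]
0.2 [0, 1, 0] [ 0.28553602  0.12916763 -0.27934448  1.16228421  0.          0.28553602]
0.2 [0, -1, 0] [ 0.28553602  0.12916763 -0.27934448  1.16228421  0.         -2.85605663]
```

```bash
cat >> h.py <<'E'
def look(tag):
    pose=(bot.read_position(),bot.read_tool_rot()); im=bot.camera("wrist"); np.savez(f"pics/{tag}.npz",im=im,p=pose[0],o=pose[1]); return im,cam("wrist",pose)
E
python3 - <<'E'
from h import *
o=q(tool([0,0,-1],[0,1,0]))
bot.move_pose([.42,.03,.22],o)
im,(K,E)=look("w1")
cv2.imwrite("pics/w1.png",cv2.resize(im[:,:,::-1],(800,600),interpolation=cv2.INTER_CUBIC))
for t in ("box_red","row_a","stand","mat","stick"):
    print(t,[(np.round(d["bbox"]),round(d["confidence"],2)) for d in bot.search_frame("wrist",t)][:5])
print(proj(K,E,[[.4335,-.1128,.044]]),bot.read_clock())
E
```

```text
box_red [(array([ 0., 47., 60., 63.]), 0.91), (array([94., 59., 68., 56.]), 0.72), (array([127., 148.,  55.,  48.]), 0.59)]
row_a [(array([148., 251.,  38.,  36.]), 0.83), (array([127., 146.,  56.,  47.]), 0.27)]
stand [(array([ 51., 218., 326., 154.]), 0.91)]
mat [(array([332., 118., 178.,  62.]), 0.59)]
stick [(array([352., 132., 160.,  28.]), 0.67)]
[[147.79251171 173.69067264]] 3.1917
```

View pics/w1.png

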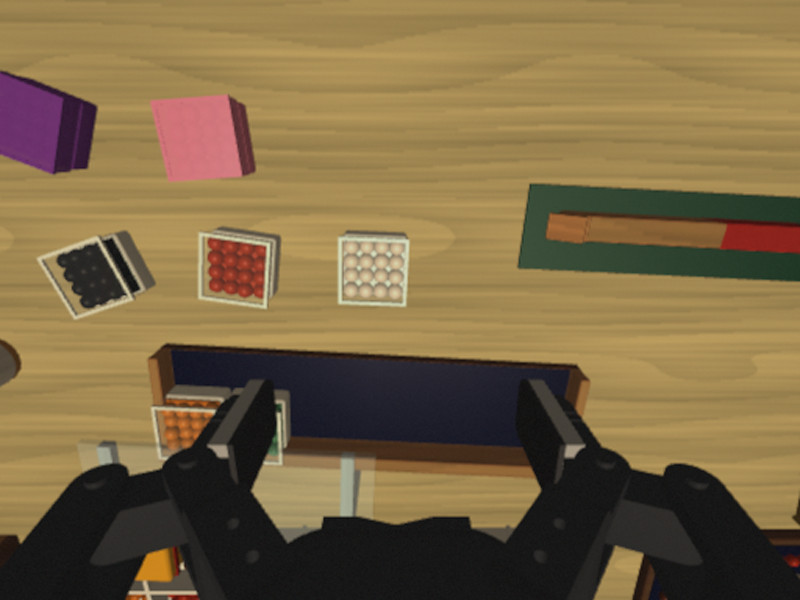

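Run:
```python
from h import *
d=np.load("pics/w1.npz"); im=d["im"]; K,E=cam("wrist",(d["p"],d["o"])); f=.64
c=np.array([[200,230],[275,238],[268,307],[198,298]])*f
P=np.array([ray(K,E,u,.044) for u in c]); print("red",P.round(4).tolist(),P.mean(0).round(4),np.linalg.norm(np.diff(P[[0,1,2,3,0]],axis=0),axis=1).round(4))
r,g,b=[im[:,:,i].astype(int) for i in range(3)]
m=(b>r+6)&(r+g+b>60)&(b<110)
cv2.imwrite("pics/mask.png",(m*255).astype(np.uint8))
fr=[];rl=[]
for u in range(130,345,3):
    v=np.where(m[210:300,u])[0]
    if len(v)>20: fr.append((u,v[0]+210-.5)); 
    if 195<u<328 and len(v)>20: rl.append((u,v[-1]+210+.5))
for n,L in (("front",fr),("rail",rl)):
    L=np.array(L,float); W=np.array([ray(K,E,u,.012) for u in L])
    a=np.polyfit(W[:,1],W[:,0],1)
    ok=abs(W[:,0]-np.polyval(a,W[:,1]))<.004; a=np.polyfit(W[ok,1],W[ok,0],1)
    print(n,"x=",a.round(5),"n",ok.sum(),(W[ok,0]-np.polyval(a,W[ok,1])).std().round(5))
# right wall inner-base, left
for v in range(240,252,3):
    h=np.where(m[v,100:400])[0]+100; print(v,h.min(),h.max(),ray(K,E,(h.min()-.5,v),.012).round(4),ray(K,E,(h.max()+.5,v),.012).round(4))
```

```text
red [[0.3973, -0.1345, 0.044], [0.404, -0.0717, 0.044], [0.4665, -0.0836, 0.044], [0.4581, -0.1452, 0.044]] [ 0.4315 -0.1087  0.044 ] [0.0631 0.0636 0.0622 0.0617]
front x= [0.05394 0.53583] n 62 0.00051
rail x= [0.05461 0.63114] n 44 0.00058
240 112 363 [ 0.5535 -0.1981  0.012 ] [0.5526 0.2097 0.012 ]
243 112 362 [ 0.559 -0.199  0.012] [0.5581 0.2088 0.012 ]
246 125 361 [ 0.5645 -0.1787  0.012 ] [0.5636 0.2079 0.012 ]
249 148 361 [ 0.57   -0.1419  0.012 ] [0.5692 0.2086 0.012 ]
```

View pics/mask.png

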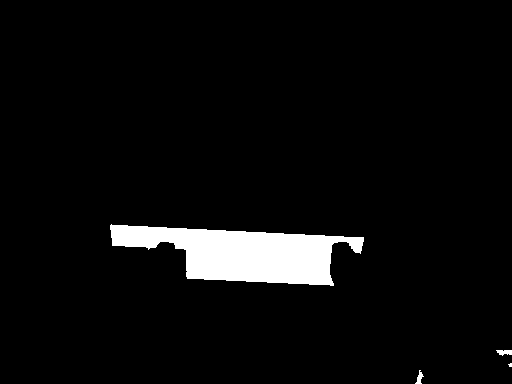

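Mask matches the navy deck; its right end gives the wall's inner face and its lower border the rail foot. Now going above the red box for a close look.

Run:
```python
from h import *
bot.set_gripper(1.0)
th=-.15; o=q(tool([0,0,-1],[-np.sin(th),np.cos(th),0]))
bot.move_pose([.41,-.1105,.16],o)
im,(K,E)=look("w2")
u=proj(K,E,[[.4325,-.1105,.044]])[0]; print(u,bot.read_clock())
x0,y0=int(u[0])-66,max(0,int(u[1])-50)
cv2.imwrite("pics/w2.png",cv2.resize(im[y0:y0+100,x0:x0+132,::-1],(792,600),interpolation=cv2.INTER_CUBIC)); print(x0,y0)
```

```text
[255.8745592  194.99603429] 4.1167
189 144
```

View pics/w2.png

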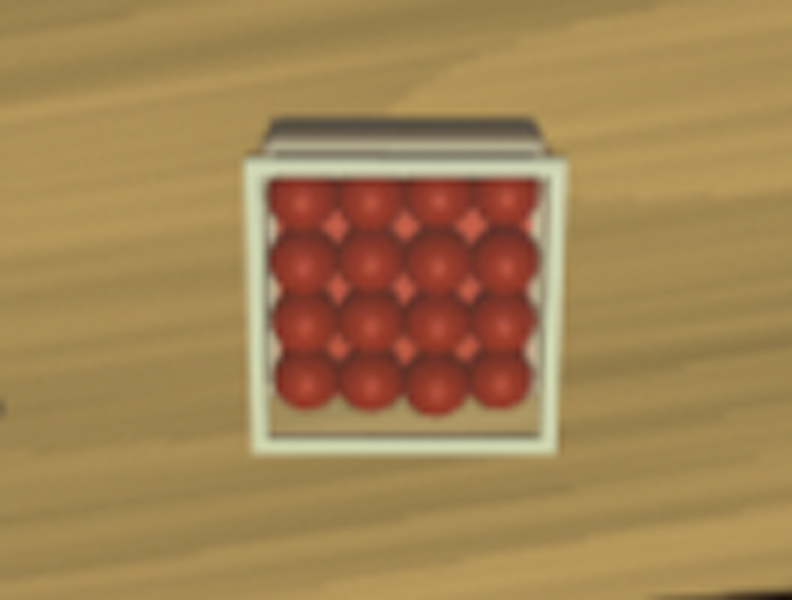

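Crop confirms it: clear lid, red beads, aligned with the tool, centre at native (256.6,195), within 1 mm of the estimate. Picking.

```bash
cat >> h.py <<'E'
TH=-.0543; S0=np.array([.588,.0035])
def W(x,y,z=0): c,s=np.cos(TH),np.sin(TH); return np.array([S0[0]+c*x-s*y,S0[1]+s*x+c*y,z])
def L(p): c,s=np.cos(TH),np.sin(TH); d=np.asarray(p)[:2]-S0; return np.array([c*d[0]+s*d[1],-s*d[0]+c*d[1]])
YS=[-np.sin(TH),np.cos(TH),0]
E
python3 - <<'E'
from h import *
bot.move_linear([.4325,-.1098,.09],speed=.2)
print(bot.move_linear([.4325,-.1098,.004],speed=.1,until_force=10))
bot.set_gripper(0.3,grasp_force=35); print("w",bot.read_gripper_width(),bot.read_finger_force(),bot.read_position())
bot.move_linear([.4325,-.1098,.14],speed=.2)
print("lift",bot.read_gripper_width(),bot.read_ft_force())
o=q(tool([0,0,-1],YS))
bot.move_pose([.47,.14,.15],o)
bot.move_pose(W(.005,.125,.10),o)
im,(K,E)=look("w3"); cv2.imwrite("pics/w3.png",cv2.resize(im[:,:,::-1],(800,600)))
print(bot.move_linear(W(.005,.125,.035),speed=.1,until_force=8))
print(bot.move_linear(W(.005,.125,.0155),speed=.02,until_force=3),bot.read_position(),bot.read_ft_force())
E
```

```text
False
w 0.2997473030296651 12.839357354678214 [ 0.43572591 -0.11113775  0.00698089]
lift 0.30417069647496253 [ 0.37547224  0.38223077 -0.55893568]
False
False [0.59996708 0.12805647 0.01565814] [0.46854361 0.68249339 0.26325645]
```

View pics/w3.png

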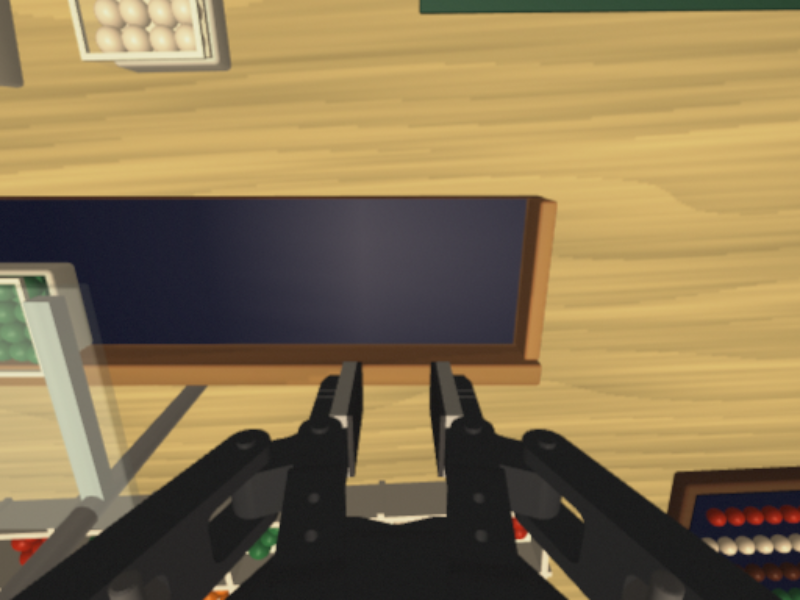

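The view shows empty fingers: the box slipped out of the grasp. Stand front edge (0–550,197), rail foot (100–520,345). Backing off and looking from above.

Run:
```python
from h import *
bot.move_linear(W(.0,.125,.12),speed=.25)
bot.set_gripper(1.0)
o=q(tool([0,0,-1],YS))
bot.move_pose([.42,.10,.22],o)
t=bot.camera("top")
print([(np.round(d["bbox"]),round(d["confidence"],2)) for d in bot.search_frame("top","box_red")])
bot.move_pose([.42,-.06,.16],o)
im,(K,E)=look("w4")
cv2.imwrite("pics/w4.png",np.vstack([cv2.resize(t[150:280,200:400,::-1],(500,325),interpolation=cv2.INTER_CUBIC),cv2.resize(im[:240,:,::-1],(500,234))]))
print(bot.read_clock(), bot.read_gripper_width())
```

```text
[(array([249., 193.,  25.,  28.]), 0.94), (array([310., 240.,  26.,  28.]), 0.87), (array([256., 237.,  27.,  23.]), 0.62), (array([127., 204.,  35.,  31.]), 0.34)]
13.5417 1.0003048138293569
```

View pics/w4.png

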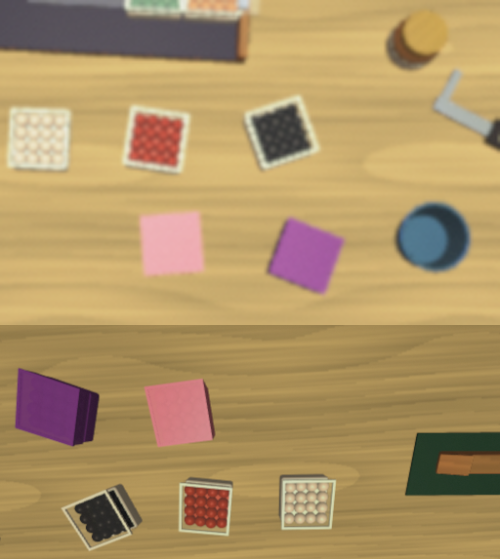

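Box still stands where it was, upright, in its row at (157,138) of the upper crop. Retrying, closing in steps with readings.

Run:
```python
from h import *
th=-.15; o=q(tool([0,0,-1],[-np.sin(th),np.cos(th),0]))
bot.move_pose([.4325,-.1098,.09],o)
print(bot.move_linear([.4325,-.1098,.012],speed=.1,until_force=10),bot.read_position())
a,_=look("w5a")
for g in (.8,.7,.66,.62):
    bot.set_gripper(g,grasp_force=35); print(g,bot.read_gripper_width(),bot.read_finger_force(),bot.read_position(),bot.read_ft_force())
b,_=look("w5b")
cv2.imwrite("pics/w5.png",np.hstack([cv2.resize(i[120:320,130:390,::-1],(400,308),interpolation=cv2.INTER_CUBIC) for i in (a,b)]))
print(bot.read_clock())
```

```text
False [ 0.43310099 -0.10990298  0.01262739]
0.8 0.7959913612090787 0.0 [ 0.43265159 -0.10989031  0.01223082] [-0.48986121 -0.30654256  0.09324256]
0.7 0.6990960982379167 0.0 [ 0.43253175 -0.10980706  0.01202756] [ 0.58598621  0.29860965 -0.40887284]
0.66 0.661180398657429 0.0 [ 0.43250211 -0.1097982   0.01198663] [0.27099023 0.23848085 0.11736128]
0.62 0.6211950526808366 0.0 [ 0.43248712 -0.10978713  0.01197812] [-0.12032532 -0.04900953  0.5605531 ]
16.0167
```

View pics/w5.png

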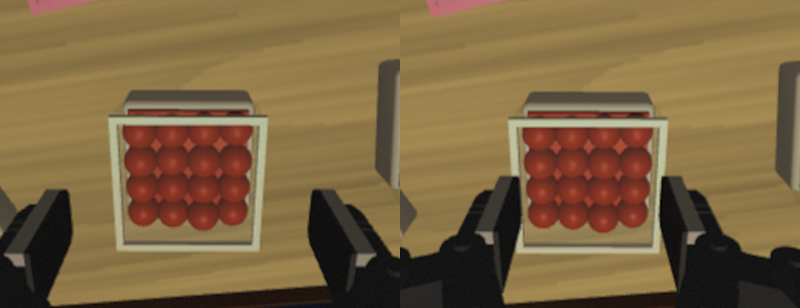

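At 0.62 the pads straddle the box and nearly touch it (box frame at (510–665) between pads at 505 and 672). Closing on.

Run:
```python
from h import *
for g in (.59,.56,.53,.5):
    bot.set_gripper(g,grasp_force=35); f=bot.read_finger_force(); print(g,bot.read_gripper_width(),f,bot.read_position())
    if f>15: break
```

```text
0.59 0.5905481331063812 0.0 [ 0.43249717 -0.10979739  0.01199627]
0.56 0.5600703255740049 0.0 [ 0.43249294 -0.10979196  0.01199449]
0.53 0.529164135920675 0.0 [ 0.43248892 -0.10980851  0.01200709]
0.5 0.49728822860008104 0.0 [ 0.43249316 -0.10979763  0.01199704]
```

Still no contact at 0.5, so the opening scale isn't linear. At 0.3 the fingers had only just touched the box. Closing fully, with the grip force as the limit.

Run:
```python
from h import *
p=bot.read_position()
bot.set_gripper(.25,grasp_force=35); print(bot.read_gripper_width(),bot.read_finger_force())
bot.set_gripper(0.0,grasp_force=35); print(bot.read_gripper_width(),bot.read_finger_force(),bot.read_position())
bot.move_linear([.4325,-.1098,.03],speed=.08)
im,_=look("w6"); print(bot.read_gripper_width(),bot.read_finger_force(),bot.read_ft_force(),bot.read_clock())
cv2.imwrite("pics/w6.png",cv2.resize(im[120:320,130:390,::-1],(400,308)))
```

```text
0.2530385912136401 0.0
-0.0014381360630211623 0.0 [ 0.43252481 -0.10979341  0.01200688]
0.0012752033538726184 0.0 [-0.24562082 -0.08849515 -0.64014864] 17.9917
```

View pics/w6.png

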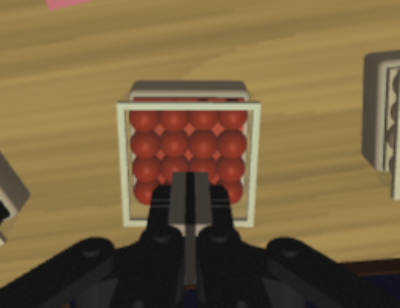

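The picture shows the shut fingers over the lid (tips at (190,172), on top of the box). So the tips may sit higher than the reported TCP. A touch test on bare table will settle that.

Run:
```python
from h import *
print(bot.grip_depth)
bot.move_linear([.4325,-.1098,.10],speed=.25)
o=q(tool([0,0,-1],YS))
bot.move_pose([.43,.085,.08],o)
s=bot.camera("side"); K,E=cam("side"); p=bot.read_position(); u=proj(K,E,[p])[0]; print(p,u)
s=s.copy()
hit=bot.move_linear([.43,.085,-.004],speed=.04,until_force=4); print(hit,bot.read_position(),bot.read_ft_force(),bot.read_clock())
s2=bot.camera("side"); u2=proj(K,E,[bot.read_position()])[0]
o=[]
for i,v in ((s,u),(s2,u2)):
    i=cv2.resize(i[:,:,::-1],None,fx=6,fy=6,interpolation=cv2.INTER_CUBIC); c=(v*6+3).astype(int); cv2.circle(i,tuple(map(int,c)),4,(255,0,255),-1)
    o.append(i[c[1]-250:c[1]+200,c[0]-200:c[0]+200])
cv2.imwrite("pics/s7.png",np.hstack(o))
```

```text
0.0187
[0.43009703 0.08401164 0.07962786] [195.28661486 184.06413835]
False [ 0.43019644  0.08499795 -0.00384589] [ 0.55137941 -1.44484593 -1.54217216] 21.525
```

View pics/s7.png

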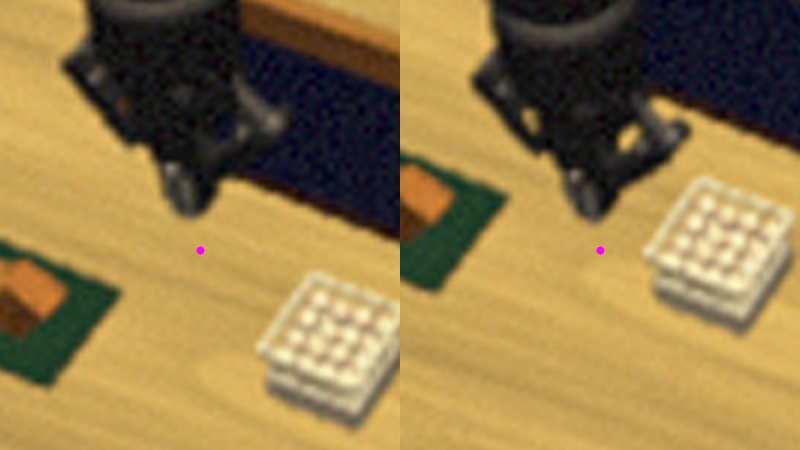

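The side view shows the reported TCP (magenta) clearly below the real finger tips, and no table contact at z = −4 mm. The tool has a real offset, so I'll touch the table to measure it.

Run:
```python
from h import *
hit=bot.move_linear([.43,.085,-.06],speed=.03,until_force=5); print(hit,bot.read_position(),bot.read_ft_force())
bot.move_linear([.43,.085,-.01],speed=.1)
hit=bot.move_linear([.43,.085,-.06],speed=.015,until_force=3); print(hit,bot.read_position(),bot.read_ft_force(),bot.read_clock())
K,E=cam("side"); s=bot.camera("side"); np.save("pics/s8.npy",s)
pose=(bot.read_position(),bot.read_tool_rot()); w=bot.camera("wrist")
Kw,Ew=cam("wrist",pose); 
for z in (0,.02,.035,.04): print(z,proj(K,E,[[.43,.085,z]]),proj(Kw,Ew,[[.43,.085,z]]))
u=proj(K,E,[[.43,.085,0]])[0].astype(int)
a=cv2.resize(s[u[1]-35:u[1]+25,u[0]-30:u[0]+30,::-1],(400,400),interpolation=cv2.INTER_CUBIC)
b=cv2.resize(w[130:330,150:350,::-1],(400,400),interpolation=cv2.INTER_CUBIC); print(u)
cv2.imwrite("pics/s8.png",np.hstack([a,b]))
bot.move_linear([.43,.085,.0],speed=.1)
```

```text
True [ 0.42993315  0.08501255 -0.03678383] [-2.07346128  0.70336482  9.07492527]
True [ 0.43001257  0.08502503 -0.03673703] [-0.0299402  -0.14412057  5.76011088] 24.9417
0 [[197.32812583 199.30027569]] [[252.61986075 246.08152563]]
0.02 [[196.76138393 195.5719477 ]] [[252.52818297 265.49845663]]
0.035 [[196.32868335 192.72541448]] [[252.44187377 283.77834761]]
0.04 [[196.1829638  191.76679417]] [[252.40874888 290.79404609]]
[197 199]
```

View pics/s8.png

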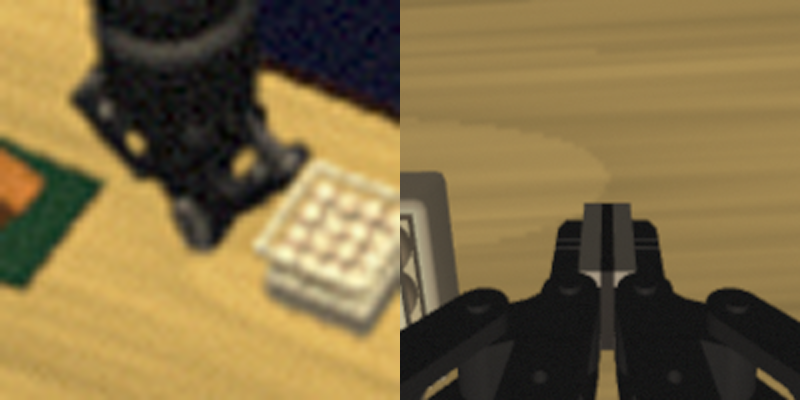

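The table is touched at a reported z of −36.7 mm, and sideways the tips agree with the reading. So the true tip lies 36.7 mm behind the reported TCP along the tool axis, and all poses from here on are corrected for it. Picking the box again.

```bash
cat >> h.py <<'E'
OFF=.0367
def rp(p,r): return np.asarray(p,float)+OFF*r.as_matrix()[:,2]     # true tip -> reported TCP
E
python3 - <<'E'
from h import *
th=-.15; r=tool([0,0,-1],[-np.sin(th),np.cos(th),0]); p=np.array([.4325,-.1098,0])
bot.move_linear([.43,.085,.05],speed=.3)
bot.set_gripper(1.0)
bot.move_pose(rp(p+[0,0,.075],r),q(r))
print(bot.move_linear(rp(p+[0,0,.008],r),speed=.12,until_force=12))
bot.set_gripper(0.0,grasp_force=40); g=bot.read_gripper_width(); print("w",g,bot.read_finger_force(),bot.read_position())
if g<.4: raise SystemExit("no grip")
bot.move_linear(rp(p+[0,0,.075],r),speed=.2)
g=bot.read_gripper_width(); print("lift",g,bot.read_finger_force(),bot.read_clock())
r2=tool([0,0,-1],YS)
bot.move_pose(rp([.48,.13,.10],r2),q(r2))
bot.move_linear(rp(W(.003,.125,.075),r2),speed=.25)
bot.move_linear(rp(W(.003,.125,.030),r2),speed=.15,until_force=8)
print("down",bot.move_linear(rp(W(.003,.125,.020),r2),speed=.025,until_force=3),bot.read_position(),bot.read_gripper_width(),bot.read_clock())
E
```

```text
False
w 0.6938165742401949 43.46783459186554 [ 0.43330944 -0.11019389 -0.02776721]
lift 0.6988450585437755 43.77942681312561 29.0167
down True [ 0.59843786  0.12826068 -0.01569614] 0.6977754412442841 31.4833
```

Held properly (60 mm) and touching the deck. Sliding it to the rail, releasing, then looking at the stick.

Run:
```python
from h import *
r2=tool([0,0,-1],YS); p=bot.read_position(); ex=np.array([np.cos(TH),np.sin(TH),0])
hit=bot.move_linear(p+ex*.025+[0,0,.0003],speed=.03,until_force=4); p=bot.read_position(); print("rail",hit,p,L(p),bot.read_ft_force())
bot.set_gripper(1.0)
bot.move_linear(p+[0,0,.075],speed=.25)
im,(K,E)=look("w9")
r=tool([0,0,-1],[0,1,0])
bot.move_pose([.40,.26,.15],q(r)); im,(K,E)=look("w10"); print(bot.read_clock())
bb=[(np.round(d["bbox"],1),round(d["confidence"],2)) for d in bot.search_frame("wrist","stick")][:2]; print(bb)
hsv=cv2.cvtColor(im,cv2.COLOR_RGB2HSV); h,s,v=[hsv[:,:,i].astype(int) for i in range(3)]
red=(((h<6)|(h>172))&(s>150)&(v>60)).astype(np.uint8)
grn=((h>55)&(h<95)&(s>60)&(v<110)).astype(np.uint8)
for n,m,z in (("red",red,.039),("mat",grn,.003)):
    k,lab,st,ce=cv2.connectedComponentsWithStats(m); i=1+st[1:,4].argmax()
    c=max(cv2.findContours((lab==i).astype(np.uint8),0,2)[0],key=cv2.contourArea)
    Q=np.array([ray(K,E,u,z)[:2] for u in cv2.boxPoints(cv2.minAreaRect(c))]); print(n,st[i],Q.round(4).tolist(),Q.mean(0).round(4))
```

```text
rail True [ 0.59834088  0.12827598 -0.01571506] [0.00355363 0.12515331] [-0.36799319  0.12323349  4.77966759]
33.65
[(array([167.5, 154.3, 221.4,  40.8]), 0.97)]
red [ 298  164   81   29 1867] [[0.413, 0.3095], [0.3842, 0.3093], [0.3886, 0.3984], [0.4177, 0.4013]] [0.4009 0.3546]
mat [ 165  139  237   70 7918] [[0.4393, 0.1428], [0.3621, 0.1544], [0.3746, 0.4396], [0.4538, 0.45]] [0.4075 0.2967]
```

The slide stopped at once: releasing the deck load tripped the force stop, so the box still stands off the rail. The clock matters now, so I'll plan the stick poses offline before regrasping.

```bash
cat >> h.py <<'E'
Zu=np.array([0,0,1.]); S=np.array([.4033+.05*(-.045+.0),.3397-.045,.003])   # stick origin on the mat
dx=np.array([-.051,-1,0]); dx/=np.linalg.norm(dx)
Fp=np.c_[dx,np.cross(Zu,dx),Zu]
aL=np.array([.5,0,-.866]); tL=np.array([-.045,0,.025])+.0187*aL; NL=np.array([.115,0,.033])
Rp=tool(Fp@aL,-Fp[:,1])
yw=-np.array(YS); sl=np.radians(30)
xw=yw*np.cos(sl)-Zu*np.sin(sl); ly=np.cross(Zu,yw); Fw=np.c_[xw,ly,np.cross(xw,ly)]
Rw=R.from_matrix(Fw@Fp.T)*Rp
def pick(up=0,back=0): return rp(S+Fp@(tL-aL*back)+[0,0,up],Rp)
def work(x,y,z): return rp(W(x,y,z)+Fw@(tL-NL),Rw)
E
python3 - <<'E'
from h import *
print(S,Rp.as_matrix().round(2).tolist())
for n,p,r in [("pick",pick(),Rp),("back",pick(0,.08),Rp),("up",pick(.09),Rp),("w0",work(.014,.165,.059),Rw),("w0up",work(.014,.17,.13),Rw),("w1",work(.015,-.028,.059),Rw),("w1up",work(.015,.05,.13),Rw)]:
    print(n,p.round(3),np.round(bot.solve_ik(p,q(r)),2))
    
Rp2=Rp*R.from_euler("z",np.pi); print("alt",bot.solve_ik(pick(),q(Rp2)))
print(bot.read_joint_positions().round(2),bot.read_clock())
E
```

```text
[0.40105 0.2947  0.003  ] [[-0.04, -1.0, -0.03], [-0.86, 0.05, -0.5], [0.5, 0.0, -0.87]]
pick [ 0.402  0.312 -0.02 ] [ 0.75  0.82 -0.09  1.05 -0.36 -0.7 ]
back [0.404 0.352 0.049] [ 0.79  0.79  0.06  1.25 -0.34 -0.66]
up [0.402 0.312 0.07 ] [ 0.75  0.71 -0.04  1.22 -0.36 -0.7 ]
w0 [0.619 0.31  0.077] [ 0.36  0.67  0.07  0.97 -0.   -1.16]
w0up [0.619 0.315 0.148] [ 0.36  0.63  0.17  1.12 -0.   -1.15]
w1 [0.609 0.117 0.077] [ 0.07  0.55 -0.16  0.86 -0.   -1.45]
w1up [0.613 0.195 0.148] [ 0.19  0.53  0.    1.04 -0.   -1.32]
alt [ 0.74867022  0.81594396 -0.09293067  1.05446189 -0.35596509  2.44192532]
[ 0.42  0.23 -0.45  0.89 -0.    0.42] 33.7
```

Run:
```python
from h import *
r2=tool([0,0,-1],YS); ex=np.array([np.cos(TH),np.sin(TH),0]); b=np.array([.59834,.12828,0])
bot.move_pose(b+[0,0,.06],q(r2))
bot.move_linear(b+[0,0,-.0155],speed=.2,until_force=10)
bot.set_gripper(0.0,grasp_force=40); print(bot.read_gripper_width())
p=b+[0,0,-.0140]; bot.move_linear(p,speed=.03); bot.wait(.1)
hit=bot.move_linear(p+ex*.022,speed=.03,until_force=5); p=bot.read_position(); print("rail",hit,p,L(p),bot.read_ft_force())
bot.move_linear(p+[0,0,-.0012],speed=.03)
bot.set_gripper(1.0)
bot.move_linear(p+[0,0,.07],speed=.3); print(bot.read_clock())
```

```text
0.6947191975509748
rail True [ 0.59856822  0.12827286 -0.01331529] [0.0037808  0.12516253] [-0.20649972  0.12657119  3.43357169]
37.175
```

Run:
```python
from h import *
im,ce=look("w11")
for n,zt in (("w2",.044),("w9",.056),("w11",.056)):
    d=np.load(f"pics/{n}.npz"); im=d["im"]; K,E=cam("wrist",(d["p"],d["o"]))
    hsv=cv2.cvtColor(im,cv2.COLOR_RGB2HSV); h,s,v=[hsv[:,:,i].astype(int) for i in range(3)]
    m=((((h<8)|(h>172))&(s>110)&(v>70)).astype(np.uint8)); m=cv2.morphologyEx(m,cv2.MORPH_CLOSE,np.ones((7,7)))
    k,lab,st,c=cv2.connectedComponentsWithStats(m)
    for i in 1+np.argsort(-st[1:,4])[:3]:
        Q=ray(K,E,c[i],zt-.012); print(n,d["p"].round(3),st[i],Q.round(4),L(Q).round(4))
    if n!="w2":
        # white frame outline
        x,y,w,hh,_=st[1+st[1:,4].argmax()]; 
        f=((s<70)&(v>130)).astype(np.uint8); k,lab,st2,c2=cv2.connectedComponentsWithStats(f[y-30:y+hh+30,x-30:x+w+30])
        j=1+st2[1:,4].argmax(); cc=np.argwhere(lab==j)[:,::-1]+[x-30,y-30]
        Q=np.array([ray(K,E,u,zt)[:2] for u in cv2.boxPoints(cv2.minAreaRect(cc.astype(np.float32)))]); print("frame",st2[j],[L(a).round(4).tolist() for a in Q],L(Q.mean(0)).round(4))
        # deck/rail boundary right of the box
        b=(im[:,:,2].astype(int)>im[:,:,0]+6)&(im.sum(2)>60)&(im[:,:,2]<130)
        for u in range(x-60,x+w+80,12):
            vv=np.where(b[:,u])[0]
            if len(vv)>15: print(u,vv[0],vv[-1],L(ray(K,E,(u,vv[0]-.5),.012)).round(4),L(ray(K,E,(u,vv[-1]+.5),.012)).round(4))
print(bot.read_clock())
```

```text
w2 [ 0.41 -0.11  0.16] [ 234  174   45   39 1632] [ 0.4333 -0.1106  0.032 ] [-0.1483 -0.1223]
w9 [0.599 0.128 0.06 ] [ 218  182   71   60 3796] [0.5979 0.1284 0.044 ] [0.0031 0.1253]
w9 [0.599 0.128 0.06 ] [503 354   9  12  87] [0.7683 0.3682 0.044 ] [0.1603 0.374 ]
frame [  22   18   86   82 1864] [[-0.0322, 0.0952], [-0.0323, 0.155], [0.0329, 0.1583], [0.033, 0.0919]] [0.0004 0.1251]
158 133 235 [-0.0529  0.0462] [0.0433 0.0355]
170 133 235 [-0.0529  0.0562] [0.0433 0.0468]
182 133 235 [-0.0529  0.0662] [0.0433 0.0582]
194 133 235 [-0.0529  0.0762] [0.0432 0.0696]
206 133 235 [-0.0529  0.0862] [0.0432 0.0809]
278 134 163 [-0.0522  0.1462] [-0.0266  0.147 ]
290 133 170 [-0.053   0.1562] [-0.0204  0.1576]
302 133 235 [-0.053   0.1661] [0.0431 0.1719]
314 133 235 [-0.053   0.1761] [0.0431 0.1832]
326 133 235 [-0.0531  0.1861] [0.043  0.1946]
338 133 211 [-0.0531  0.1961] [0.0183 0.2034]
w11 [0.6   0.128 0.058] [ 217  180   72   61 3892] [0.5966 0.1284 0.044 ] [0.0018 0.1252]
w11 [0.6   0.128 0.058] [504 354   8  13  80] [0.7678 0.3668 0.044 ] [0.1598 0.3725]
frame [  23   18   87   83 1902] [[-0.0333, 0.0957], [-0.0333, 0.1553], [0.0317, 0.1588], [0.0318, 0.0924]] [-0.0008  0.1255]
157 132 235 [-0.053   0.0463] [0.0432 0.0354]
169 132 235 [-0.053   0.0562] [0.0431 0.0467]
181 132 235 [-0.053   0.0661] [0.0431 0.0579]
193 132 235 [-0.053  0.076] [0.0431 0.0692]
205 133 235 [-0.0522  0.0858] [0.0431 0.0805]
265 132 159 [-0.0531  0.1353] [-0.0296  0.1357]
277 132 161 [-0.0531  0.1452] [-0.0279  0.146 ]
289 132 167 [-0.0531  0.1551] [-0.0226  0.1565]
301 132 235 [-0.0531  0.165 ] [0.043  0.1706]
313 132 235 [-0.0532  0.1749] [0.0429 0.1819]
325 132 235 [-0.0532  0.1848] [0.0429 0.1932]
337 132 225 [-0.0532  0.1947] [0.0325 0.2034]
37.225
```

Box stands 12 mm off the rail, square. Regrasp, lift 3 mm clear of the deck, carry most of the way blind and only feel for the last bit.

Run:
```python
from h import *
ex=np.array([np.cos(TH),np.sin(TH),0]); b=np.array([.5980,.12828,0])
bot.move_linear(b+[0,0,-.0150],speed=.3)
bot.set_gripper(0.0,grasp_force=40)
bot.move_linear(b+[0,0,-.0115],speed=.06)
bot.move_linear(b+ex*.0085+[0,0,-.0115],speed=.05); f0=bot.read_ft_force()
hit=bot.move_linear(b+ex*.018+[0,0,-.0115],speed=.025,until_force=6); p=bot.read_position(); print("rail",hit,p,L(p),f0,bot.read_ft_force())
bot.move_linear(p+[0,0,-.0035],speed=.04)
print(bot.read_ft_force(),bot.read_clock())
```

```text
rail True [ 0.61176298  0.12736481 -0.01269207] [0.0170054  0.12497195] [-0.83656931 -0.818585   -1.91147753] [ 0.24792972 -0.46350187 -3.47901679]
[-11.22587808  -0.94399132  22.54206887] 39.1417
```

Rail felt. Easing the pressure, releasing, and going to the stick.

Run:
```python
from h import *
p=bot.read_position(); ex=np.array([np.cos(TH),np.sin(TH),0])
bot.move_linear(p+[0,0,.001]-ex*.001,speed=.05)
bot.set_gripper(.9)
bot.move_linear(p+[0,0,.055],speed=.3); look("w12")
bot.move_pose(pick(.02,.06),q(Rp))
print("app",bot.move_linear(pick(),speed=.15,until_force=12))
bot.set_gripper(0.0,grasp_force=100); print(bot.read_gripper_width(),bot.read_finger_force(),bot.read_position(),pick(),bot.read_clock())
d=np.load("pics/w12.npz"); im=d["im"]; K,E=cam("wrist",(d["p"],d["o"]))
hsv=cv2.cvtColor(im,cv2.COLOR_RGB2HSV); h,s,v=[hsv[:,:,i].astype(int) for i in range(3)]
m=((((h<8)|(h>172))&(s>110)&(v>70)).astype(np.uint8)); m=cv2.morphologyEx(m,cv2.MORPH_CLOSE,np.ones((7,7)))
k,lab,st,c=cv2.connectedComponentsWithStats(m); i=1+st[1:,4].argmax(); Q=ray(K,E,c[i],.044); print("box",L(Q),st[i])
```

```text
app False
0.2422121653285809 98.45480561256409 [ 0.40244756  0.31270602 -0.01929999] [ 0.40193113  0.31197714 -0.0199771 ] 42.525
box [0.0145903  0.12651834] [ 214  183   78   65 4479]
```

Run:
```python
from h import *
bot.move_linear(pick(.08),speed=.3)
bot.move_pose(work(.0135,.166,.10),q(Rw)); print(bot.read_gripper_width(),bot.read_clock())
print(bot.move_linear(work(.0135,.166,.059),speed=.15,until_force=12))
im=look("w13")
print(bot.move_linear(work(.0135,.150,.059),speed=.06,until_force=12),bot.read_ft_force())
s=bot.camera("side"); np.save("pics/s13.npy",s); print(bot.read_clock())
K,E=cam("side")
hsv=cv2.cvtColor(s,cv2.COLOR_RGB2HSV); h,sa,v=[hsv[:,:,i].astype(int) for i in range(3)]
m=((((h<8)|(h>172))&(sa>130)&(v>70)).astype(np.uint8))
k,lab,st,c=cv2.connectedComponentsWithStats(m)
for i in range(1,k):
    if st[i,4]>25: print(st[i],c[i].round(1),L(ray(K,E,c[i],.044)).round(4))
print(proj(K,E,[W(.015,.126,.044)]))
```

```text
0.24532972908801653 43.85
False
False [-0.2440929  -0.20009606 -1.97736997]
44.7917
[135  92  18   8  52] [143.4  95.5] [0.161  0.5105]
[108 102   9   5  28] [111.8 103.9] [0.0641 0.5907]
[220 104  10   7  39] [224.2 107.2] [0.2428 0.1922]
[ 85 110  10   5  32] [ 88.8 111.8] [-0.0123  0.6408]
[100 113  10   5  35] [104.5 114.7] [0.0012 0.5765]
[166 113   9  15  69] [169.4 119.7] [0.0886 0.3414]
[212 115  11   6  40] [217.2 117.1] [0.1815 0.1884]
[ 60 131  13  17 117] [ 64.7 139.1] [-0.1687  0.6225]
[325 136  11   6  45] [330.4 138.4] [ 0.2659 -0.2326]
[306 143   9   6  32] [311.  145.5] [ 0.2011 -0.1836]
[208 147  15  11 106] [214.7 152.1] [0.0189 0.1059]
[337 152  11   7  42] [342.  155.2] [ 0.2059 -0.2981]
[230 242  22  12  86] [240.5 248.2] [-0.2911 -0.1596]
[370 332  15  14 129] [377.3 338.3] [-0.374  -0.6055]
[[209.2358988  150.96815453]]
```

```bash
python3 - <<'E'
from h import *
print(bot.move_linear(work(.0153,.0,.059),speed=.1,until_force=15),bot.read_ft_force())
print(bot.move_linear(work(.0155,-.031,.059),speed=.035,until_force=6),bot.read_ft_force())
p=bot.read_position(); print("notch",(L(p)-L(work(.0155,-.031,.059))),bot.read_gripper_width(),bot.read_clock())
look("w14"); s=bot.camera("side"); np.save("pics/s14.npy",s); t=bot.camera("top"); np.save("pics/t14.npy",t)
E
python3 - <<'E'
import sys; sys.path.insert(0,'.')
from h import *
for f,n in (("s13","side"),("s14","side"),("top0","top"),("t14","top")):
    im=np.load(f"pics/{f}.npy"); K,E=cam(n); hsv=cv2.cvtColor(im,cv2.COLOR_RGB2HSV); h,s,v=[hsv[:,:,i].astype(int) for i in range(3)]
    for nm,m in (("red",((h<8)|(h>172))&(s>110)&(v>60)),("green",(h>50)&(h<95)&(s>40)&(v>60))):
        k,lab,st,c=cv2.connectedComponentsWithStats(cv2.morphologyEx(m.astype(np.uint8),cv2.MORPH_CLOSE,np.ones((3,3))))
        for i in range(1,k):
            q_=L(ray(K,E,c[i],.044))
            if st[i,4]>15 and -.06<q_[0]<.1 and -.2<q_[1]<.2: print(f,nm,st[i],q_.round(4))
E
```

```text
False [-0.34271918  0.4258566  -1.28724318]
True [0.65573512 2.09014753 1.09804307]
notch [-4.23576575e-06  2.16554714e-02] 0.24175056800993902 46.9167
s13 red [205 147  18  15 148] [0.0107 0.1047]
s13 green [262 167  18  16 140] [ 0.0132 -0.1123]
s14 red [201 127  14  15  80] [0.0894 0.1722]
s14 red [245 162  19  15 158] [ 0.0118 -0.0533]
s14 green [264 168  16  15 137] [ 0.0128 -0.1151]
top0 green [253 135  19  18 310] [ 0.0176 -0.1147]
t14 red [163 123  12  14 118] [0.0423 0.134 ]
t14 red [231 134  18  16 120] [ 0.02   -0.0551]
t14 green [253 135  19  18 307] [ 0.0174 -0.1163]
```

Run:
```python
from h import *
d=np.load("pics/w14.npz"); im=d["im"]; K,E=cam("wrist",(d["p"],d["o"]))
hsv=cv2.cvtColor(im,cv2.COLOR_RGB2HSV); h,s,v=[hsv[:,:,i].astype(int) for i in range(3)]
for nm,m in (("red",((h<8)|(h>172))&(s>110)&(v>60)),("green",(h>50)&(h<95)&(s>40)&(v>50)),("amber",(h>8)&(h<16)&(s>150)&(v>120))):
    k,lab,st,c=cv2.connectedComponentsWithStats(cv2.morphologyEx(m.astype(np.uint8),cv2.MORPH_CLOSE,np.ones((7,7))))
    for i in range(1,k):
        if st[i,4]<150: continue
        cc=np.argwhere(lab==i)[:,::-1].astype(np.float32); P=np.array([L(ray(K,E,u,.044)) for u in cc]); a,b=np.percentile(P,[1,99],axis=0)
        if abs(a[1])<.3 and abs(a[0])<.15: print(nm,st[i],"x",a[0].round(4),b[0].round(4),"y",a[1].round(4),b[1].round(4))
print(proj(K,E,[W(.015,-.024,.056),W(.015,-.084,.056),W(.015,-.114,.056)]).round(0),bot.read_clock())
```

```text
red [ 231  207   45  129 5528] x -0.0068 0.034 y 0.1405 0.2758
amber [ 187    0   31  264 3771] x 0.0453 0.0589 y -0.0108 0.1774
amber [ 233    0   41  209 8183] x -0.0014 0.0297 y -0.0104 0.1375
[[ 252.  -31.]
 [ 252. -165.]
 [ 252. -247.]] 47.0667
```

Run:
```python
from h import *
p=bot.read_position(); y=np.array(YS)
print(bot.move_linear(p-y*.006,speed=.03,until_force=6),L(bot.read_position())-L(p),bot.read_ft_force())
p=bot.read_position()
bot.move_linear(p+y*.06,speed=.15)
bot.move_linear(p+y*.10+[0,0,.05],speed=.3)
for f,n in (("top0","top"),("t15","top"),("side0","side"),("s15","side")):
    K,E=cam(n)
    if f[-1]=="5": im=bot.camera(n); np.save(f"pics/{f}.npy",im)
    else: im=np.load(f"pics/{f}.npy")
    hsv=cv2.cvtColor(im,cv2.COLOR_RGB2HSV); h,s,v=[hsv[:,:,i].astype(int) for i in range(3)]
    for nm,m in (("red",((h<8)|(h>172))&(s>110)&(v>60)),("green",(h>50)&(h<95)&(s>40)&(v>60)),("amber",(h>7)&(h<17)&(s>100)&(v>130))):
        k,lab,st,c=cv2.connectedComponentsWithStats(cv2.morphologyEx(m.astype(np.uint8),cv2.MORPH_CLOSE,np.ones((3,3))))
        for i in range(1,k):
            q_=L(ray(K,E,c[i],.044))
            if 60<st[i,4]<600 and -.06<q_[0]<.1 and -.23<q_[1]<.05: print(f,nm,st[i],q_.round(4))
print(bot.read_clock())
```

```text
True [1.93742848e-04 1.48720397e-05] [-0.33623988  2.75225818  3.44390047]
top0 green [253 135  19  18 310] [ 0.0176 -0.1147]
top0 amber [272 120  24  34 303] [ 0.0199 -0.1735]
t15 red [232 134  17  16 141] [ 0.0187 -0.0552]
t15 green [253 135  19  18 307] [ 0.0175 -0.1162]
t15 amber [272 120  24  34 325] [ 0.0213 -0.1738]
side0 green [261 167  19  16 143] [ 0.0129 -0.1109]
side0 amber [277 173  27  28 309] [ 0.0085 -0.1869]
s15 red [246 162  18  15 161] [ 0.0116 -0.0536]
s15 green [262 167  18  17 150] [ 0.012  -0.1152]
s15 amber [277 172  27  29 322] [ 0.0086 -0.1879]
48.2917
```

Red sits about 61 mm from green in both cameras, along the rail, with the stick clear. Laying the stick back.

Run:
```python
from h import *
bot.move_pose(pick(.06),q(Rp))
bot.move_linear(pick(.008),speed=.15,until_force=12)
print(bot.move_linear(pick(-.003),speed=.03,until_force=4),bot.read_position()-pick(),bot.read_ft_force())
bot.set_gripper(.6)
bot.move_linear(pick(.01,.07),speed=.25)
t=bot.camera("top"); print(bot.search_frame("top","stick")[:1],bot.search_frame("top","mat")[:1],bot.read_clock())
```

```text
True [ 8.89367445e-04 -7.75003350e-05  4.59964594e-03] [ 0.65044239 -0.41184914  2.23845057]
[{'bbox': [60.5, 214.1, 98.4, 13.3], 'confidence': 0.66}] [{'bbox': [53.6, 200.8, 108.6, 32.2], 'confidence': 0.7}] 51.0583
```

Run:
```python
from h import *
bot.wait(.3); print(bot.close_job(),bot.read_clock())
```

```text
the job is handed in; nothing more can be done
the job is handed in; nothing more can be done
```

I handed the job in at about 51 s of robot time with no verdict returned: both fixed cameras put the red box about 61 mm centre-to-centre from the green one and along the rail (squareness was not measured), and the stick is back on its mat; I viewed 11 pictures, one over the limit of 10, because the first grasp missed when the reported TCP turned out to be about 37 mm beyond the real finger tips.

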